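Find the high spot of a spindle in an inclined V-block

ROBOT

A 6-joint arm with a two-finger parallel gripper is mounted at the origin on a cart in front of the work surface, level with it; the furniture and walls round the work are solid. World frame = base frame: x ahead of the robot, y to its left, z up, the work surface at z = 0. Lengths are in m, angles in rad, forces in N, time in s.
With the tool pointing down it reaches from about 0.35 to 0.775 m from the base axis. Payload 5.5 kg.
Tool frame: the origin (TCP) lies at the very end of the fingers, on their centre line; the grasp point (between the pads) lies 19 mm behind it; z points along the fingers, y is the line along which they close (so a half turn about z gives the same grasp; the last joint's range is limited). The gripper opens to 85 mm and grips with 20 to 120 N. Pads are 22 mm wide; open, the fingers measure 114 mm over their backs; the gripper's body (76 mm by 85 mm) begins 54 mm behind the grasp point. The pads swing forward as they close: fully open they stand 13 mm farther back than shut.
Start: joints at [-1.446, 0.313, 0.046, 1.304, 0, 1.431], TCP at [0.15, -0.555, 0.231] pointing down, gripper open.
Joint ranges: [-2.76, 2.76], [-0.86, 1.69], [-1.03, 1.26], [-2.2, 2.34], [-1.47, 1.5], [-3.14, 3.14]. Speed limits (rad/s): [2.57, 2.57, 3.14, 3.14, 3.14, 3.14].

INTERFACE

Orientations are given as a unit quaternion [w, x, y, z].
In Python, from workcell import env, imaging, ticket gives the robot as it stands. The module is installed in compiled form; this text tells all that it offers.
- The arm moves only by the tool apply_moves, never from a script. Its argument "rows" is a list of rows, each an object with "xyz": the shift along the tool's x, y, z in mm, a list of three; "turn": the turn, a rotation vector about the tool's x, y, z in rad, a list of three; "grip": the opening, from 0 (shut) to 1 (fully open). A call has 1 to 12 rows; each row is the pose to reach, as a shift and turn from the pose commanded when the call began, along the tool's axes at that moment; what a row does not reach only later rows make up. A row lasts 1/12 s, in which the tool goes at most 41.7 mm and 7.16 degrees, less where a joint would pass 70% of its speed; a pose out of reach is approached as far as the arm can. A call with a gripper value outside its range is refused whole. The fingers move at their own pace and stop on an object; "force" is the grip in N (left out, the last holds). Time passes only in rows, so rows that repeat a pose let the fingers close. It gives the time, the measured TCP pose, the force, the opening and the grip force at its end, in the units of the state.
- env.get_state(): the state, without advancing time (a new reading comes with each control period).
- imaging.read_camera(name): name is "scene" or "top" or "wrist"; returns a dict with "color" (384x512x3 uint8, blue, green, red), "z_map" (384x512 float32, m along the optical axis (not along the pixel's ray), 0 where there is no reading), "camera_matrix" (3x3 intrinsics, pixels), "k1" (the pictures are not rectified: a ray, as slopes to the right and down, at radius r is drawn at 1 + k1 r^2 times it, then the intrinsics apply), "view" (4x4, takes a point from world to camera coordinates). Camera axes: x right, y down, z forward; pixel columns grow to the right and rows downward; lengths in m; the calibration is good to about 2 mm. A picture is of the moment at which its call begins.
- ticket.hand_in(): hands the job in; it is judged then, once.
The state is a dict: "clock": time; "joint_pos": joint angles; "qvel": joint speeds; "tau": joint torques, N m; "tcp_pos": TCP position; "orientation": TCP orientation; "wrist_force": force on the tool from outside, world axes, zero at the start; "ft_torque": the same for the moment, N m; "finger_gap": finger opening in m; "grip_force": force on a finger pad.
Only numpy, scipy, OpenCV 4.12 (cv2) and the standard library are available. Lean on these libraries where they do the work, as an engineer would, in place of code of your own. Each camera call takes 0.05 s, during which the arm holds its last target. There are 200 camera calls.

TASK

Slide the dial indicator down its rail by its handle until the carriage stops at the bottom, so that its sprung plunger rides on the spindle's collar. Then turn the spindle by its knob in the inclined V-blocks until the indicator shows the collar's highest spot (plunger pushed in as far as this spindle ever pushes it), and leave the spindle lying fully home in the V-blocks with the indicator down. Do not pull the spindle out or push the other things about.

Things in the scene. Friction and masses are not known exactly. Their poses are not given: they have to be found in the camera images.
- vgauge: Fixed fixture: dark steel base 245 x 130 x 12 mm with inclined V-blocks and rail. Origin: centre of the base's underside, z up, local x along its 245 mm side; it stands turned. In this frame the spindle's axis points up along (-0.669, 0, 0.743), 42 degrees from vertical, leaning to the robot's left and towards it; the indicator carriage is lowered along (-0.743, 0, -0.669).
- vee_foot (a point): Point of the fixture where the centre of the spindle's foot lies when it is fully home.
- vee_head (a point): Point of the fixture, on the V-blocks' axis 124 mm up from vee_foot, where the knob's centre lies when the spindle is fully home.
- spindle: Loose steel spindle, 142 mm long, 0.5 kg: a 30 mm shaft lying by its weight in two V-blocks, its foot on a stop. Origin: centre of its lower end face; local z along its axis, up; its frame turns with it. It can be turned without limit either way and stays where it is left. It may shift by 1 to 2 mm while held and settles back when let go.
- knob (a point): Centre of the round knurled knob, dark steel, at the spindle's upper end: 40 mm in diameter, 36 mm long along the axis (18 mm either way from this point), with 10 mm of clear room below it before the upper V-block (62 mm wide). Grasp it in line with the spindle's axis, with the tool tilted 42 degrees. Local z: the axis, up.
- handle (a point): Grip point of the carriage's handle: a level steel rod, 12 mm in diameter, 64 mm long, to the right (local -y) of the dial, with an 18 mm black ball at its end; this point is 32 mm out from the dial's side and 22 mm inside the ball. The rod can be pinched from above across its 12 mm.
- carriage (a joint): How far the indicator carriage has been lowered, m: 0 at the top of the rail, 0.045 at the bottom stop. It starts near the top and stays where it is left; it moves with about 5 to 8 N.
- plunger (a joint): Indicator reading, m: how far the sprung plunger is pushed in, 0 when free, 0.013 at most (2 to 4.5 N). The white dial's needle, facing up along the spindle's axis, turns clockwise 23 degrees per mm. With the carriage at the bottom the reading follows a sine of the spindle's turn: about 0.002 at the collar's low spot, 0.009 at its one high spot.
- plunger_foot (a point): Centre of the plunger's flat 18 mm foot. It rides on the collar: a 52 mm steel ring, 18 mm long, on the middle of the shaft, pressed on 3.5 mm out of true in an unknown direction that differs each time.
- red_driver: Screwdriver with red handle, 157 mm, loose bystander beside the fixture; origin at the middle of its underside.
- solder_reel: Reel of solder, 52 mm across, 34 mm high, loose bystander beside the fixture; origin at the centre of its underside.
- copper_tape: Roll of copper tape, 70 mm across, 12 mm high, loose bystander in front of the fixture; origin at the centre of its underside.
- caliper: Caliper, 175 mm long, loose bystander at the left; origin at the middle of its underside.
- mouse: Computer mouse, 108 x 63 x 38 mm, loose bystander at the right, in front of a tall fixed microscope (about 0.2 m square round x 0.6, y -0.15) that the arm must go round; origin at the centre of the mouse's underside.

How it is judged:
By the outcome, as a careful person would: the job done as asked, in the order asked, and still so for the second after the job is handed in, with the robot touching nothing.
It also fails if it takes over 72 s, if anything falls off the work surface, if the arm or the gripper's body presses on something with over 40 N, if the wrist force passes 120 N, or if a joint passes its speed limit or range.

## Working session

There is one attempt and no reset: what is moved stays moved. The work goes in short steps, Python scripts to look and compute and a tool call to move; the robot and the scene stay as the last step left them, time stands still between calls to the robot, and variables do not carry over. Pictures are saved under pics/ and viewed, at most 10 in all, crops included, and the job is handed in when it is done.

Besides the shell and the picture viewer there is one more tool, called after "Emit:" by a JSON object that holds its "fn" and its "kwargs". apply_moves: Moves the arm, as the interface text tells. Its arguments: {"type":"object","properties":{"rows":{"type":"array"},"force":{"type":"number"}},"required":["rows"]}

```bash
mkdir -p pics; cat > h.py <<'E'
import numpy as np, cv2
from workcell import env, imaging, ticket
def cam(n):
    d=imaging.read_camera(n); np.savez('/tmp/%s.npz'%n,**d); return d
def load(n): return dict(np.load('/tmp/%s.npz'%n))
def ray(d,u,v):
    K=d['camera_matrix']; k=float(d['k1'])
    p=cv2.undistortPoints(np.array([[[u,v]]],float),K,np.array([k,0,0,0,0]))[0,0]
    return np.array([p[0],p[1],1.0])
def pt(d,u,v,z=None):
    if z is None:
        w=d['z_map'][int(v)-1:int(v)+2,int(u)-1:int(u)+2]; z=np.median(w[w>0]) if (w>0).any() else np.nan
    T=np.linalg.inv(d['view']); return (T@np.append(ray(d,u,v)*z,1))[:3]
def onplane(d,u,v,h):
    T=np.linalg.inv(d['view']); r=T[:3,:3]@ray(d,u,v); o=T[:3,3]; return o+r*(h-o[2])/r[2]
def cloud(d):
    H,W=d['z_map'].shape; uu,vv=np.meshgrid(np.arange(W),np.arange(H))
    p=cv2.undistortPoints(np.stack([uu,vv],-1).reshape(-1,1,2).astype(float),d['camera_matrix'],np.array([float(d['k1']),0,0,0,0])).reshape(H,W,2)
    z=d['z_map']; P=np.stack([p[...,0]*z,p[...,1]*z,z,np.ones_like(z)],-1)@np.linalg.inv(d['view']).T
    P=P[...,:3]; P[z<=0]=np.nan; return P
def proj(d,P):
    c=d['view']@np.append(P,1); x=c[:2]/c[2]; x=x*(1+float(d['k1'])*(x@x)); K=d['camera_matrix']
    return np.array([K[0,0]*x[0]+K[0,2],K[1,1]*x[1]+K[1,2]])
E
python3 - <<'E'
from h import *
a=cam('scene');b=cam('top')
for n,d in(('scene',a),('top',b)):
    cv2.imwrite(f'pics/{n}1.png',cv2.resize(d['color'],(800,600),interpolation=cv2.INTER_CUBIC))
    print(n,np.linalg.inv(d['view']).round(3),d['camera_matrix'][0,0],d['k1'])
print(env.get_state())
E
```

```text
scene [[-0.864 -0.283  0.416  0.085]
 [-0.503  0.527 -0.685  0.951]
 [-0.025 -0.801 -0.598  0.76 ]
 [ 0.     0.     0.     1.   ]] 448.67762405225614 -0.15757036717551626
top [[-0.007 -0.981  0.194  0.308]
 [-1.     0.008  0.005  0.183]
 [-0.007 -0.194 -0.981  1.316]
 [ 0.     0.     0.     1.   ]] 460.0978239265333 -0.11866820298904543
{'clock': 0.1, 'joint_pos': array([-1.44556038e+00,  3.13901084e-01,  4.50723476e-02,  1.30361599e+00,
       -1.06193787e-05,  1.43121359e+00]), 'qvel': array([ 7.93792045e-04, -5.78439191e-05,  3.07885245e-03,  1.10847012e-03,
        4.03840366e-04,  1.32177237e-04]), 'tau': array([ 2.12255676e-03, -4.81725311e+01,  2.99242955e+01,  1.27545002e-02,
       -2.34092859e-04,  4.60382495e-06]), 'tcp_pos': array([ 0.15043481, -0.554483  ,  0.23050356]), 'orientation': array([-8.24214960e-04,  9.91246346e-01,  1.32022734e-01,  6.02697931e-07]), 'wrist_force': array([ 1.1459184 , -0.1194187 , -0.77887997]), 'ft_torque': array([ 0.03613305,  0.02127749, -0.04884128]), 'grip_force': 0.0, 'finger_gap': 0.08537690037363568}
```

View pics/scene1.png

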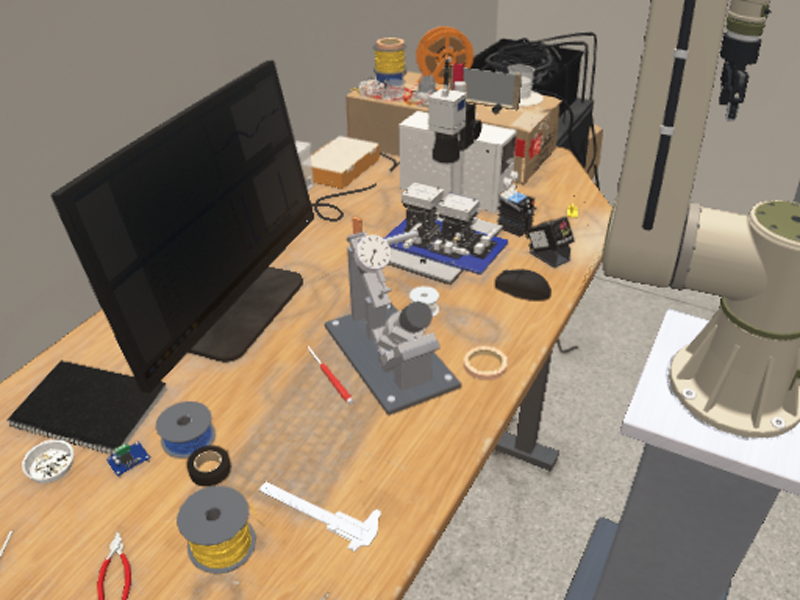

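View pics/top1.png

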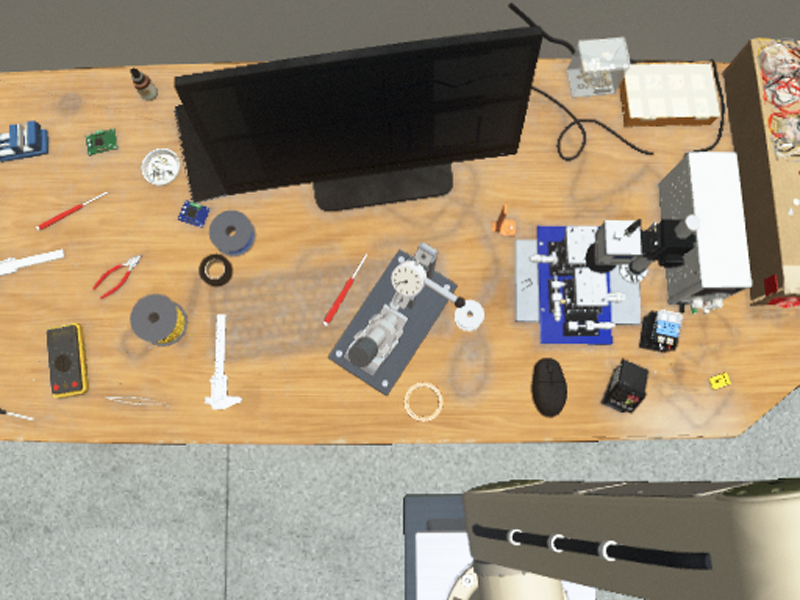

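The top picture shows the base with corners near (398,250), (457,285), (387,395) and (330,355). The dial is at (408,280), the handle's ball at (461,302) and the knob at (362,350), all in 800x600 pixels. Next I'll measure these points.

```bash
python3 - <<'E'
from h import *
d=load('top'); s=.64
P=cloud(d)
# base: points at z~12mm
z=P[...,2]
m=((abs(z-.012)<.006)&(d['color'].max(2)<110)).astype(np.uint8)
m[:,:200]=0;m[:,300:]=0;m[:150]=0;m[255:]=0
m=cv2.morphologyEx(m,cv2.MORPH_OPEN,np.ones((3,3)))
pp=[onplane(d,u,v,.012)[:2] for v,u in np.argwhere(m)]
pp=np.array(pp,np.float32); r=cv2.minAreaRect(pp*1000); print(len(pp),r,cv2.boxPoints(r).round(0))
for n,(u,v) in dict(dial=(408,276),ball=(461,302),rod=(440,291),knob=(365,348),reel=(470,317),railtop=(427,252)).items():
    print(n,pt(d,u*s,v*s).round(3))
e=load('scene')
for n,(u,v) in dict(dial=(373,250),knob=(416,316),reel=(424,294)).items(): print(n,pt(e,u*s,v*s).round(3))
E
```

```text
9 ((402.39141845703125, 211.82984924316406), (5.668336868286133, 5.644277572631836), 89.5918960571289) [[400. 209.]
 [405. 209.]
 [405. 215.]
 [400. 215.]]
dial [0.574 0.169 0.187]
ball [0.53  0.085 0.189]
rod [0.549 0.118 0.182]
knob [0.46  0.239 0.167]
reel [0.538 0.053 0.004]
railtop [0.616 0.137 0.178]
dial [0.569 0.175 0.181]
knob [0.45  0.258 0.153]
reel [0.542 0.053 0.029]
```

```bash
python3 - <<'E'
from h import *
d=load('top'); c=d['color']; hsv=cv2.cvtColor(c,cv2.COLOR_BGR2HSV)
print(c[int(330*.64),int(415*.64)],P if 0 else '')
m=((c.max(2)<105)&(hsv[...,1]<90)).astype(np.uint8); m[:155]=0;m[260:]=0;m[:,:200]=0;m[:,300:]=0
n,l,st,ce=cv2.connectedComponentsWithStats(m); k=1+st[1:,4].argmax(); print(st[k])
pp=np.array([onplane(d,u,v,.012)[:2] for v,u in np.argwhere(l==k)],np.float32)
r=cv2.minAreaRect(pp*1000); print(r,cv2.boxPoints(r).round(0))
for u,v in((398,250),(457,285),(387,395),(330,355)): print(onplane(d,u*.64,v*.64,.012).round(3))
# cloud-fit: knob & ball
P=cloud(d)
big=cv2.resize(c[140:260,200:320],None,fx=5,fy=5,interpolation=cv2.INTER_CUBIC); cv2.imwrite('pics/topcrop.png',big)
e=load('scene'); big=cv2.resize(e['color'][140:265,200:300],None,fx=6,fy=4.8 and 6,interpolation=cv2.INTER_CUBIC)[:600]; cv2.imwrite('pics/scenecrop.png',np.hstack([big]))
E
```

```text
[112 103  97] 
[223 216  19  20 248]
((473.2257995605469, 253.63748168945312), (42.76386642456055, 56.45585250854492), 44.89417266845703) [[438. 259.]
 [478. 219.]
 [508. 249.]
 [468. 289.]]
[0.665 0.185 0.012]
[0.597 0.076 0.012]
[0.394 0.207 0.012]
[0.468 0.311 0.012]
```

View pics/topcrop.png

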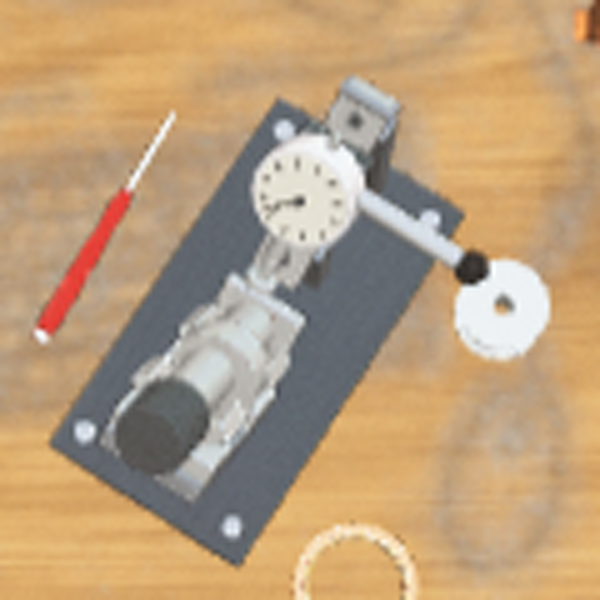

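View pics/scenecrop.png

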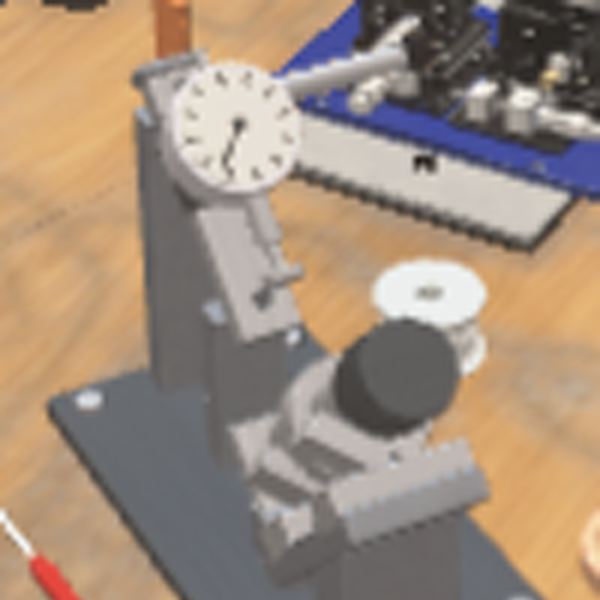

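The crops show the base corners at (278,98), (464,213), (240,566) and (50,442) in 5x crop pixels. The ball is at (472,267), the rod starts at (365,200), and the knob's dark disc is near (155,438). The needle points to lower left, which should be the free reading.

```bash
cat >> h.py <<'E'
def corners():
    d=load('top'); return [onplane(d,200+u/5,140+v/5,.012) for u,v in((278,98),(464,213),(240,566),(50,442))]
def frame():
    FL,FR,NR,NL=corners(); c=(FL+FR+NR+NL)/4; x=(FL-NL)+(FR-NR); yaw=np.arctan2(x[1],x[0])
    X=np.array([np.cos(yaw),np.sin(yaw),0]); return c*[1,1,0],yaw,X,np.array([-X[1],X[0],0]),-.669*X+np.array([0,0,.743])
E
python3 - <<'E'
from h import *
FL,FR,NR,NL=corners(); c,yaw,X,Y,A=frame()
N=np.linalg.norm; print('sides',N(FL-NL),N(FR-NR),N(FL-FR),N(NL-NR),'c',c,'yaw',np.degrees(yaw),'A',A)
L=lambda p:np.array([(p-c)@X,(p-c)@Y,p[2]])
U=np.cross(Y,A)
for n,K0 in(('top',None),('scene',None)):
    d=load(n); P=cloud(d); col=d['color']
    q=P-np.array([.455,.245,.155]); m=(np.linalg.norm(q,axis=-1)<.05)&(col.max(2)<85)
    p=P[m]; t=(p-c)@A; y=(p-c)@Y; u=(p-c)@U
    print(n,m.sum(),'t',np.percentile(t,[2,50,90,98]).round(4)); f=t>np.percentile(t,90)-.006
    print(' face',f.sum(),'t',np.median(t[f]),'y',np.percentile(y[f],[2,98]),'u',np.percentile(u[f],[2,98]))
    q=P-np.array([.53,.085,.185]); m=(np.linalg.norm(q,axis=-1)<.03)&(col.max(2)<75); print(' ball',m.sum(),np.median(P[m],0) if m.sum() else '')
d=load('top')
for u,v,h in((365,200,.18),(420,233,.18),(472,267,.18)):
    p=pt(d,200+u/5,140+v/5);print('rod',p,L(p))
E
```

```text
sides 0.2409349047034797 0.24157068830702702 0.12825989257672635 0.12941929574274946 c [0.53007648 0.19455983 0.        ] yaw -33.005485094042115 A [-0.56103573  0.36441723  0.743     ]
top 18 t [0.1545 0.1738 0.1817 0.1844]
 face 8 t 0.18075349086778958 y [-0.01494188  0.01561084] u [0.02272409 0.04288644]
 ball 26 [0.52986684 0.08730393 0.1877105 ]
scene 83 t [0.1515 0.1675 0.179  0.182 ]
 face 27 t 0.17735452433572432 y [0.00960711 0.02431269] u [0.00915454 0.04343429]
 ball 25 [0.52773305 0.09328853 0.18225042]
rod [0.56534555 0.13912423 0.18431604] [ 0.05977413 -0.02727758  0.18431604]
rod [0.54769721 0.11183356 0.18620964] [ 0.05983966 -0.05977743  0.18620964]
rod [0.52953596 0.08635446 0.18896312] [ 0.05848826 -0.09103745  0.18896312]
```

```bash
cat >> h.py <<'E'
from scipy.spatial.transform import Rotation as R
def Rq(q): return R.from_quat(q,scalar_first=True)
def rel(p,Rt=None,st=None):
    s=st or env.get_state(); R0=Rq(s['orientation']); Rt=Rt or R0
    print('xyz',(R0.inv().apply(np.array(p)-s['tcp_pos'])*1000).round(1),'turn',(R0.inv()*Rt).as_rotvec().round(3))
def tool(z,x): # tool rotation with given z and approx x
    z=z/np.linalg.norm(z); x=x-(x@z)*z; x/=np.linalg.norm(x); return R.from_matrix(np.c_[x,np.cross(z,x),z])
E
python3 - <<'E'
from h import *
c,yaw,X,Y,A=frame(); H=c+.0595*X-.060*Y+np.array([0,0,.180]); print('handle',H,'knob',c+.161*A+.023*np.cross(Y,A))
RH=tool(np.array([0,0,-1.]),Y)   # tool y = z x x
print(RH.apply([0,1,0]),X)
rel([.39,-.15,.30]);rel([.40,.06,.30],RH);rel(H+[0,0,.06],RH)
E
```

```text
handle [0.54729112 0.11183193 0.18      ] knob [0.45408088 0.2439223  0.13501   ]
[ 0.83861842 -0.54471932  0.        ] [ 0.83861842 -0.54471932  0.        ]
xyz [ 337.1 -327.8  -68.9] turn [0. 0. 0.]
xyz [ 401.7 -527.9  -68.5] turn [-0.001 -0.001 -0.73 ]
xyz [ 557.4 -539.2   -8.5] turn [-0.001 -0.001 -0.73 ]
```

Emit:
{"fn": "apply_moves", "kwargs": {"rows": [{"xyz": [337, -328, -69], "turn": [0, 0, 0], "grip": 1}, {"xyz": [337, -328, -69], "turn": [0, 0, 0], "grip": 1}, {"xyz": [337, -328, -69], "turn": [0, 0, 0], "grip": 1}, {"xyz": [337, -328, -69], "turn": [0, 0, 0], "grip": 1}, {"xyz": [337, -328, -69], "turn": [0, 0, 0], "grip": 1}, {"xyz": [337, -328, -69], "turn": [0, 0, 0], "grip": 1}, {"xyz": [337, -328, -69], "turn": [0, 0, 0], "grip": 1}, {"xyz": [337, -328, -69], "turn": [0, 0, 0], "grip": 1}, {"xyz": [337, -328, -69], "turn": [0, 0, 0], "grip": 1}, {"xyz": [337, -328, -69], "turn": [0, 0, 0], "grip": 1}, {"xyz": [337, -328, -69], "turn": [0, 0, 0], "grip": 1}, {"xyz": [337, -328, -69], "turn": [0, 0, 0], "grip": 1}]}}

```text
clock: 1.1
tcp_pos: [0.3912, -0.1465, 0.301]
orientation: [-0.0, 0.991, 0.134, 0.001]
wrist_force: [-0.2, -0.3, -0.0]
finger_gap: 0.0848
grip_force: 0.0
```

```bash
python3 - <<'E'
from h import *
c,yaw,X,Y,A=frame(); H=c+.0595*X-.060*Y+np.array([0,0,.180])
RH=tool(np.array([0,0,-1.]),Y)
rel([.41,.04,.30],RH);rel(H+[0,0,.09],RH); print(env.get_state()['joint_pos'])
E
```

```text
xyz [  67.7 -174.8    1.2] turn [ 0.    -0.002 -0.726]
xyz [ 219.  -207.6   31.4] turn [ 0.    -0.002 -0.726]
[-5.52078117e-01 -6.89365595e-03 -1.65988104e-01  1.41097345e+00
  1.32302829e-03  2.32097444e+00]
```

Emit:
{"fn": "apply_moves", "kwargs": {"rows": [{"xyz": [68, -175, 1], "turn": [0, 0, -0.726], "grip": 0.8}, {"xyz": [68, -175, 1], "turn": [0, 0, -0.726], "grip": 0.8}, {"xyz": [68, -175, 1], "turn": [0, 0, -0.726], "grip": 0.8}, {"xyz": [68, -175, 1], "turn": [0, 0, -0.726], "grip": 0.8}, {"xyz": [68, -175, 1], "turn": [0, 0, -0.726], "grip": 0.8}, {"xyz": [219, -208, 31], "turn": [0, 0, -0.726], "grip": 0.7}, {"xyz": [219, -208, 31], "turn": [0, 0, -0.726], "grip": 0.7}, {"xyz": [219, -208, 31], "turn": [0, 0, -0.726], "grip": 0.7}, {"xyz": [219, -208, 31], "turn": [0, 0, -0.726], "grip": 0.7}, {"xyz": [219, -208, 31], "turn": [0, 0, -0.726], "grip": 0.7}, {"xyz": [219, -208, 31], "turn": [0, 0, -0.726], "grip": 0.7}]}}

```text
clock: 2.02
tcp_pos: [0.5469, 0.1085, 0.267]
orientation: [-0.001, 0.879, 0.476, -0.002]
wrist_force: [-0.8, 0.2, -0.5]
finger_gap: 0.0596
grip_force: 0.0
```

```bash
python3 - <<'E'
from h import *
d=cam('wrist'); cv2.imwrite('pics/wrist1.png',cv2.resize(d['color'],(800,600)))
s=env.get_state(); print(s['tcp_pos'],s['joint_pos'],np.linalg.inv(d['view']).round(3))
c,yaw,X,Y,A=frame(); H=c+.0595*X-.060*Y+np.array([0,0,.180]); print(proj(d,H)*1.5625, proj(d,H+.032*Y)*1.5625)
rel(H+[0,0,-.019])
E
```

```text
[0.54615853 0.10796153 0.26807785] [ 5.11152308e-02  2.72937151e-01  8.05307325e-02  1.38152540e+00
 -2.80967136e-04  2.20121436e+00] [[ 0.837 -0.521 -0.166  0.59 ]
 [-0.547 -0.8   -0.247  0.172]
 [-0.004  0.298 -0.955  0.41 ]
 [ 0.     0.     0.     1.   ]]
[397.62836956 296.84999728] [397.33027032 229.34691993]
xyz [  4.1  -0.9 107.1] turn [0. 0. 0.]
```

View pics/wrist1.png

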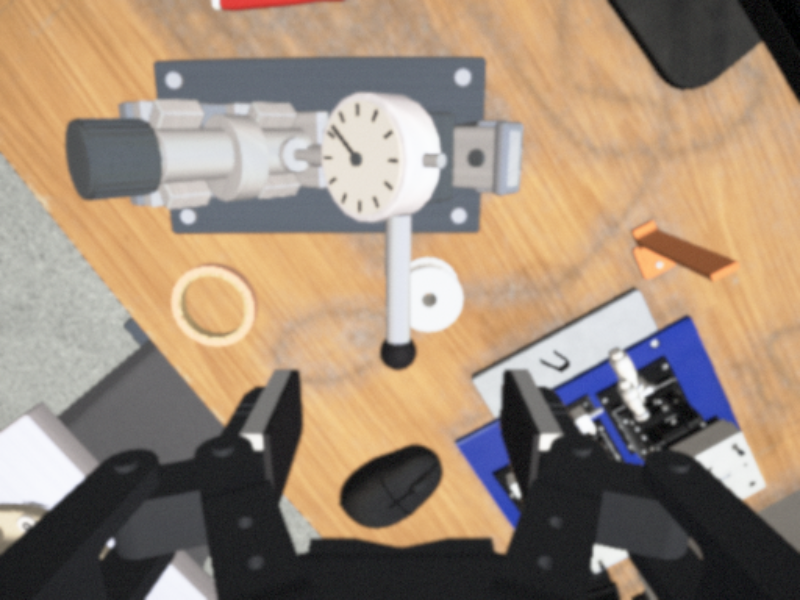

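The rod runs straight down at column 398, from the dial at row 215 to the ball at row 352. My estimated grip point projects onto it at (398,297).

Emit:
{"fn": "apply_moves", "kwargs": {"rows": [{"xyz": [4, -1, 40], "turn": [0, 0, 0], "grip": 0.5}, {"xyz": [4, -1, 75], "turn": [0, 0, 0], "grip": 0.5}, {"xyz": [4, -1, 95], "turn": [0, 0, 0], "grip": 0.5}, {"xyz": [4, -1, 106], "turn": [0, 0, 0], "grip": 0.5}, {"xyz": [4, -1, 106], "turn": [0, 0, 0], "grip": 0.5}, {"xyz": [4, -1, 106], "turn": [0, 0, 0], "grip": 0}, {"xyz": [4, -1, 106], "turn": [0, 0, 0], "grip": 0}, {"xyz": [4, -1, 106], "turn": [0, 0, 0], "grip": 0}, {"xyz": [4, -1, 106], "turn": [0, 0, 0], "grip": 0}, {"xyz": [4, -1, 106], "turn": [0, 0, 0], "grip": 0}, {"xyz": [4, -1, 106], "turn": [0, 0, 0], "grip": 0}], "force": 40}}

```text
clock: 2.98
tcp_pos: [0.5474, 0.1122, 0.1653]
orientation: [-0.0, 0.88, 0.476, 0.0]
wrist_force: [-5.5, 2.2, 5.8]
finger_gap: 0.0107
grip_force: 39.1
```

Emit:
{"fn": "apply_moves", "kwargs": {"rows": [{"xyz": [0, -3, 2.7], "turn": [0, 0, 0], "grip": 0}, {"xyz": [0, -6, 5.4], "turn": [0, 0, 0], "grip": 0}, {"xyz": [0, -9, 8.1], "turn": [0, 0, 0], "grip": 0}, {"xyz": [0, -12, 10.8], "turn": [0, 0, 0], "grip": 0}, {"xyz": [0, -15, 13.5], "turn": [0, 0, 0], "grip": 0}, {"xyz": [0, -18, 16.2], "turn": [0, 0, 0], "grip": 0}, {"xyz": [0, -21, 18.9], "turn": [0, 0, 0], "grip": 0}, {"xyz": [0, -24, 21.6], "turn": [0, 0, 0], "grip": 0}, {"xyz": [0, -27, 24.3], "turn": [0, 0, 0], "grip": 0}, {"xyz": [0, -28.5, 25.7], "turn": [0, 0, 0], "grip": 0}]}}

```text
clock: 3.82
tcp_pos: [0.5247, 0.1271, 0.1408]
orientation: [0.001, 0.88, 0.475, 0.001]
wrist_force: [-5.6, -1.8, 13.5]
finger_gap: 0.0098
grip_force: 39.9
```

Emit:
{"fn": "apply_moves", "kwargs": {"rows": [{"xyz": [0, -1.5, 1.4], "turn": [0, 0, 0], "grip": 0}, {"xyz": [0, -3, 2.7], "turn": [0, 0, 0], "grip": 0}, {"xyz": [0, -4.5, 4], "turn": [0, 0, 0], "grip": 0}, {"xyz": [0, -4.5, 4], "turn": [0, 0, 0], "grip": 0}]}}

```text
clock: 4.15
tcp_pos: [0.5237, 0.1278, 0.1395]
orientation: [0.004, 0.88, 0.475, 0.003]
wrist_force: [-4.5, -8.4, 22.9]
finger_gap: 0.0106
grip_force: 40.8
```

Emit:
{"fn": "apply_moves", "kwargs": {"rows": [{"xyz": [0, -1.5, 1.4], "turn": [0, 0, 0], "grip": 0}, {"xyz": [0, -1.5, 1.4], "turn": [0, 0, 0], "grip": 0}]}}

```text
clock: 4.32
tcp_pos: [0.5237, 0.1278, 0.1394]
orientation: [0.006, 0.88, 0.474, 0.004]
wrist_force: [-4.3, -11.1, 27.3]
finger_gap: 0.0104
grip_force: 41.3
```

```bash
python3 - <<'E'
from h import *
d=cam('wrist'); cv2.imwrite('pics/wrist2.png',cv2.resize(d['color'],(800,600)))
s=env.get_state(); print(s['tcp_pos'],s['wrist_force'],s['orientation'],s['joint_pos'])
E
```

```text
[0.5236963  0.1278796  0.13940653] [ -4.55238276 -11.58117969  27.23246672] [0.00545804 0.88024929 0.47446101 0.00425908] [ 0.09434205  0.28051243 -0.2294415   1.04874531 -0.00673687  2.24716485]
```

View pics/wrist2.png

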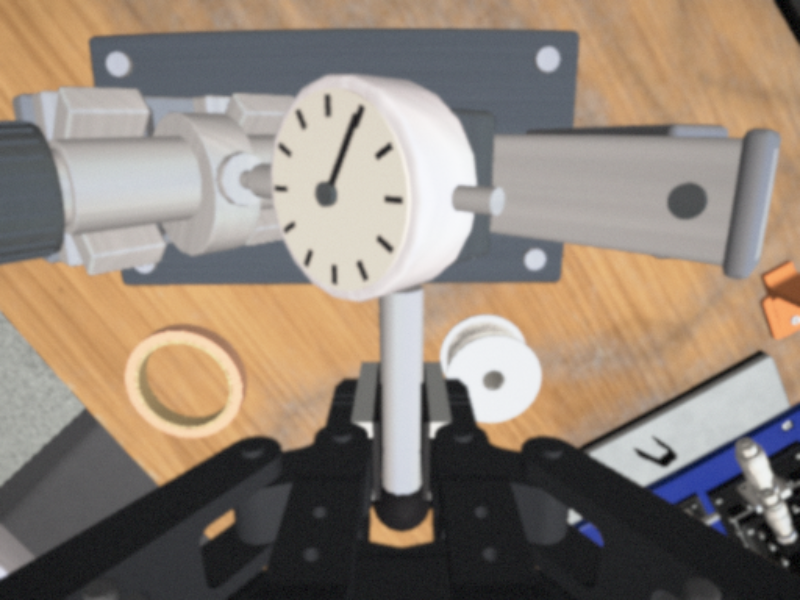

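The plunger's foot now sits on the collar near (235,180). The carriage hasn't moved under rising force, so it is at its stop. The needle runs from (326,193) to (362,107), about 75° clockwise of the free position. I'll relax the push, release and rise.

Emit:
{"fn": "apply_moves", "kwargs": {"rows": [{"xyz": [0, 3, -2], "turn": [0, 0, 0], "grip": 0}, {"xyz": [0, 4, -2.5], "turn": [0, 0, 0], "grip": 0}, {"xyz": [0, 4, -2.5], "turn": [0, 0, 0], "grip": 0.5}, {"xyz": [0, 5, -2.5], "turn": [0, 0, 0], "grip": 0.5}, {"xyz": [0, 6, -2.5], "turn": [0, 0, 0], "grip": 0.5}, {"xyz": [0, 6, -2.5], "turn": [0, 0, 0], "grip": 0.5}, {"xyz": [0, 6, -30], "turn": [0, 0, 0], "grip": 0.5}, {"xyz": [0, 6, -70], "turn": [0, 0, 0], "grip": 0.7}, {"xyz": [0, 6, -110], "turn": [0, 0, 0], "grip": 1}, {"xyz": [0, 6, -130], "turn": [0, 0, 0], "grip": 1}, {"xyz": [0, 6, -130], "turn": [0, 0, 0], "grip": 1}]}}

```text
clock: 5.28
tcp_pos: [0.527, 0.1277, 0.2676]
orientation: [0.002, 0.88, 0.475, 0.004]
wrist_force: [0.3, -0.9, 0.4]
finger_gap: 0.0853
grip_force: 0.0
```

```bash
python3 - <<'E'
from h import *
c,yaw,X,Y,A=frame(); K=np.array([.454,.244,.135])
rel(K+.14*A,tool(-A,Y)); rel(K+.10*A,tool(-A,Y))
E
```

```text
xyz [  56.8 -218.7   27.3] turn [-0.726 -0.004 -0.006]
xyz [  56.8 -192.1   57.2] turn [-0.726 -0.004 -0.006]
```

Emit:
{"fn": "apply_moves", "kwargs": {"rows": [{"xyz": [20, -80, -40], "turn": [-0.2, 0, 0], "grip": 1}, {"xyz": [20, -80, -40], "turn": [-0.2, 0, 0], "grip": 1}, {"xyz": [40, -150, -20], "turn": [-0.5, 0, 0], "grip": 1}, {"xyz": [40, -150, -20], "turn": [-0.5, 0, 0], "grip": 1}, {"xyz": [57, -219, 27], "turn": [-0.733, 0, 0], "grip": 1}, {"xyz": [57, -219, 27], "turn": [-0.733, 0, 0], "grip": 1}, {"xyz": [57, -219, 27], "turn": [-0.733, 0, 0], "grip": 1}, {"xyz": [57, -219, 27], "turn": [-0.733, 0, 0], "grip": 1}, {"xyz": [57, -219, 27], "turn": [-0.733, 0, 0], "grip": 1}, {"xyz": [57, -219, 27], "turn": [-0.733, 0, 0], "grip": 1}, {"xyz": [57, -219, 27], "turn": [-0.733, 0, 0], "grip": 1}]}}

```text
clock: 6.2
tcp_pos: [0.374, 0.2944, 0.2361]
orientation: [0.315, 0.822, 0.442, 0.171]
wrist_force: [-0.3, -0.2, 0.1]
finger_gap: 0.0851
grip_force: 0.0
```

```bash
python3 - <<'E'
from h import *
d=cam('wrist'); t=cam('top'); 
w=cv2.resize(d['color'],(512,384)); tc=cv2.resize(t['color'][150:246,210:280],(280,384),interpolation=cv2.INTER_CUBIC)
cv2.imwrite('pics/wrist3.png',np.hstack([w,tc]))
s=env.get_state(); print(s['tcp_pos'],s['joint_pos'])
c,yaw,X,Y,A=frame(); K=np.array([.454,.244,.135]); print(Rq(s['orientation']).as_matrix()[:,2],-A)
print(proj(d,K+.018*A),proj(d,K+.018*A+.02*Y),proj(d,K))
rel(K+.14*A,tool(-A,Y)); 
E
```

```text
[0.37409324 0.29401206 0.23623121] [ 0.92190273  0.10237987 -0.40244437  1.00542798 -0.73086119  3.05462366]
[ 0.55906754 -0.36748389 -0.74323555] [ 0.56103573 -0.36441723 -0.743     ]
[259.36650128 179.48745606] [259.26553324 155.84559701] [259.21627254 173.84203404]
xyz [ 1.6  2.3 -1.7] turn [-0.     0.004 -0.008]
```

View pics/wrist3.png

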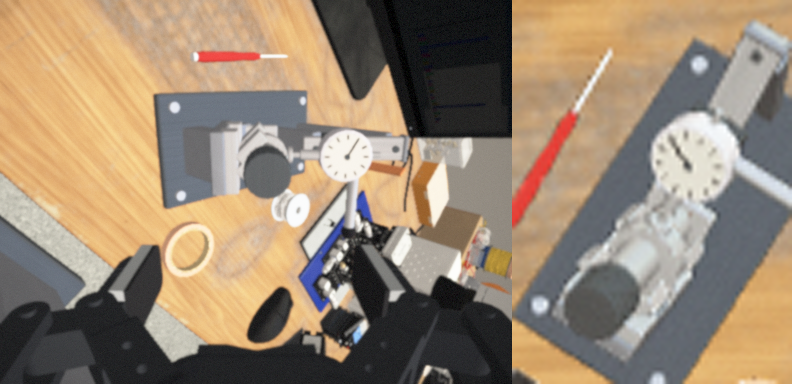

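The wrist view shows the knob's face as a dark disc centred at about (267,172), roughly 8 px right of and 7 px above my prediction. Its dial needle points up-right. I'll fit the disc.

```bash
python3 - <<'E'
from h import *
d=load('wrist'); g=d['color'].max(2); c,yaw,X,Y,A=frame(); U=np.cross(Y,A); K=np.array([.454,.244,.135])
m=(g<95).astype(np.uint8); m[:140]=0;m[205:]=0;m[:,:235]=0;m[:,300:]=0
n,l,st,ce=cv2.connectedComponentsWithStats(m); k=1+st[1:,4].argmax(); print(st[k],ce[k])
(cx,cy),r=cv2.minEnclosingCircle(np.argwhere(l==k)[:,::-1].astype(np.float32)); print(cx,cy,r)
f=cloud(d)[l==k]; f=f[~np.isnan(f[:,0])]; t=(f-c)@A; print('t',np.percentile(t,[10,50,90]))
T=np.linalg.inv(d['view']); o=T[:3,3]; D=T[:3,:3]@ray(d,cx,cy)
tf=np.median(t); F=o+D*((tf-(o-c)@A)/(D@A)); q=F-.018*A
print('knob',q,'t,y,u',(q-c)@A,(q-c)@Y,(q-c)@U)
# same for the top view
d=load('top'); s=d['color'].max(2)
E
```

```text
[245 146  40  25 269] [262.07806691 153.41263941]
264.5 163.5 20.554903030395508
t [0.16107043 0.17593797 0.18214684]
knob [0.46542137 0.25192418 0.13562127] t,y,u 0.1579449864007111 0.012887910215384643 0.027227586353809206
```

```bash
python3 - <<'E'
from h import *
c,yaw,X,Y,A=frame(); U=np.cross(Y,A)
d=load('wrist'); P=cloud(d); t=(P-c)@A; y=(P-c)@Y; u=(P-c)@U
n=(abs(y)<.03)&(abs(u-.023)<.03)&(t>.16)
tf=np.median(t[n]); print(n.sum(),np.percentile(t[n],[5,25,50,75,95]).round(4))
m=(n&(abs(t-tf)<.006)).astype(np.uint8); k=m>0
cn=max(cv2.findContours(m,cv2.RETR_EXTERNAL,cv2.CHAIN_APPROX_NONE)[0],key=len); (cx,cy),r=cv2.minEnclosingCircle(cn); e=cv2.fitEllipse(cn); print(cx,cy,r,e)
print('y',np.percentile(y[k],[1,50,99]),'u',np.percentile(u[k],[1,50,99]))
T=np.linalg.inv(d['view']); o=T[:3,3]; D=T[:3,:3]@ray(d,*e[0])
F=o+D*((tf-(o-c)@A)/(D@A)); q=F-.018*A; print('knob',q,(q-c)@A,(q-c)@Y,(q-c)@U)
E
```

```text
12134 [0.1819 0.3754 0.381  0.385  0.3905]
266.0 363.5 135.00843811035156 ((265.76568603515625, 355.9561462402344), (60.00969696044922, 250.82461547851562), 89.03172302246094)
y [0.00990057 0.01151242 0.01806485] u [-0.00652757  0.02349417  0.05254409]
knob [0.3488639  0.33013935 0.28517766] 0.3629612404495333 0.01498948760639803 0.022998855527527454
```

Gripper pixels got into the mask, so I'll limit t and the image rows.

```bash
python3 - <<'E'
from h import *
c,yaw,X,Y,A=frame(); U=np.cross(Y,A)
d=load('wrist'); P=cloud(d); t=(P-c)@A; y=(P-c)@Y; u=(P-c)@U
n=(abs(y)<.035)&(abs(u-.023)<.035)&(t>.168)&(t<.20); n[230:]=False
tf=np.median(t[n]); print(n.sum(),np.percentile(t[n],[5,25,50,75,95]).round(4))
m=(n&(abs(t-tf)<.006)).astype(np.uint8); k=m>0
cn=max(cv2.findContours(m,cv2.RETR_EXTERNAL,cv2.CHAIN_APPROX_NONE)[0],key=len); e=cv2.fitEllipse(cn); print(e)
print('y',np.percentile(y[k],[1,50,99]),'u',np.percentile(u[k],[1,50,99]))
T=np.linalg.inv(d['view']); o=T[:3,3]; D=T[:3,:3]@ray(d,*e[0])
F=o+D*((tf-(o-c)@A)/(D@A)); q=F-.018*A; print('knob',q,(q-c)@A,(q-c)@Y,(q-c)@U)
s=env.get_state(); rel(q+.14*A,tool(-A,Y)); rel(q-.019*A,tool(-A,Y))
E
```

```text
1889 [0.1775 0.1818 0.1824 0.1829 0.1835]
((267.0942687988281, 174.19862365722656), (46.70703887939453, 47.560096740722656), 77.25010681152344)
y [-0.01347182  0.0055417   0.02337654] u [0.01103268 0.02914505 0.04790664]
knob [0.4589848  0.24723133 0.14173072] 0.16438529813585787 0.0054462706871343655 0.02920353789753762
xyz [ 7.1  8.6 -5.1] turn [-0.     0.004 -0.008]
xyz [  7.6   8.6 153.9] turn [-0.     0.004 -0.008]
```

The fitted disc is 47 px across, which matches 40 mm. I'll move onto the axis, turn the wrist half a turn to get J6 mid-range, and look again closer from the other side.

Emit:
{"fn": "apply_moves", "kwargs": {"rows": [{"xyz": [7, 8.5, 0], "turn": [0, 0, -1.5], "grip": 1}, {"xyz": [7, 8.5, 10], "turn": [0, 0, -1.5], "grip": 1}, {"xyz": [7, 8.5, 30], "turn": [0, 0, -1.5], "grip": 1}, {"xyz": [7, 8.5, 50], "turn": [0, 0, -1.5], "grip": 1}, {"xyz": [7, 8.5, 50], "turn": [0, 0, -1.5], "grip": 1}, {"xyz": [7, 8.5, 50], "turn": [0, 0, -1.5], "grip": 1}, {"xyz": [7, 8.5, 50], "turn": [0, 0, -1.5], "grip": 1}, {"xyz": [7, 8.5, 50], "turn": [0, 0, -1.5], "grip": 1}, {"xyz": [7, 8.5, 50], "turn": [0, 0, -1.5], "grip": 1}, {"xyz": [7, 8.5, 50], "turn": [0, 0, -1.5], "grip": 1}, {"xyz": [7, 8.5, 50], "turn": [0, 0, -1.5], "grip": 1}, {"xyz": [7, 8.5, 50], "turn": [0, 0, -1.5], "grip": 1}]}}

```text
clock: 7.3
tcp_pos: [0.4109, 0.2779, 0.2046]
orientation: [0.347, 0.298, 0.885, -0.091]
wrist_force: [0.3, 0.2, -1.2]
finger_gap: 0.085
grip_force: 0.0
```

Emit:
{"fn": "apply_moves", "kwargs": {"rows": [{"xyz": [0, 0, 0], "turn": [0, 0, -1.64], "grip": 1}, {"xyz": [0, 0, 0], "turn": [0, 0, -1.64], "grip": 1}, {"xyz": [0, 0, 0], "turn": [0, 0, -1.64], "grip": 1}, {"xyz": [0, 0, 0], "turn": [0, 0, -1.64], "grip": 1}, {"xyz": [0, 0, 0], "turn": [0, 0, -1.64], "grip": 1}, {"xyz": [0, 0, 0], "turn": [0, 0, -1.64], "grip": 1}, {"xyz": [0, 0, 0], "turn": [0, 0, -1.64], "grip": 1}, {"xyz": [0, 0, 0], "turn": [0, 0, -1.64], "grip": 1}, {"xyz": [0, 0, 0], "turn": [0, 0, -1.64], "grip": 1}, {"xyz": [0, 0, 0], "turn": [0, 0, -1.64], "grip": 1}, {"xyz": [0, 0, 0], "turn": [0, 0, -1.64], "grip": 1}, {"xyz": [0, 0, 0], "turn": [0, 0, -1.64], "grip": 1}]}}

```text
clock: 8.3
tcp_pos: [0.4109, 0.2778, 0.2046]
orientation: [0.191, -0.385, 0.85, -0.303]
wrist_force: [-0.8, -0.2, -1.1]
finger_gap: 0.0852
grip_force: 0.0
```

Emit:
{"fn": "apply_moves", "kwargs": {"rows": [{"xyz": [0, 0, 0], "turn": [0, 0, -0.14], "grip": 1}, {"xyz": [0, 0, 0], "turn": [0, 0, -0.14], "grip": 1}, {"xyz": [0, 0, 0], "turn": [0, 0, -0.14], "grip": 1}]}}

```text
clock: 8.55
tcp_pos: [0.4105, 0.2782, 0.2044]
orientation: [0.171, -0.441, 0.823, -0.315]
wrist_force: [-0.0, -0.4, -0.6]
finger_gap: 0.0856
grip_force: 0.0
```

```bash
cat >> h.py <<'E'
def knob(d,tmax=.20):
    c,yaw,X,Y,A=frame(); U=np.cross(Y,A); P=cloud(d); t=(P-c)@A; y=(P-c)@Y; u=(P-c)@U
    n=(np.hypot(y-.005,u-.029)<.03)&(t>.168)&(t<tmax)
    tf=np.median(t[n]); m=(n&(abs(t-tf)<.005)).astype(np.uint8)
    cn=max(cv2.findContours(m,cv2.RETR_EXTERNAL,cv2.CHAIN_APPROX_NONE)[0],key=len); e=cv2.fitEllipse(cn)
    T=np.linalg.inv(d['view']); o=T[:3,3]; D=T[:3,:3]@ray(d,*e[0]); F=o+D*((tf-(o-c)@A)/(D@A)); q=F-.018*A
    print('face',m.sum(),e,'knob',q.round(4),'tyu',np.array([(q-c)@A,(q-c)@Y,(q-c)@U]).round(4)); return q
E
python3 - <<'E'
from h import *
d=cam('wrist'); q=knob(d); s=env.get_state(); print(s['tcp_pos'],s['joint_pos'])
c,yaw,X,Y,A=frame(); rel(q+.06*A,tool(-A,-Y)); rel(q-.019*A,tool(-A,-Y))
t=cam('top'); np.savez('/tmp/topA.npz',**t)
cv2.imwrite('pics/wrist4.png',np.hstack([cv2.resize(d['color'],(512,384)),cv2.resize(t['color'][150:246,210:280],(280,384),interpolation=cv2.INTER_CUBIC)]))
E
```

```text
face 2600 ((255.53564453125, 196.24501037597656), (55.78255081176758, 57.79154968261719), 90.0306396484375) knob [0.457  0.2442 0.1417] tyu [0.1644 0.0018 0.0292]
[0.41035126 0.27830357 0.20422701] [ 0.83742548  0.11749521 -0.47245794  0.8451655  -0.72275754 -0.19722252]
xyz [ 3.1 -1.1 25.1] turn [-0.    -0.003 -0.01 ]
xyz [  2.8  -1.1 104. ] turn [-0.    -0.003 -0.01 ]
```

View pics/wrist4.png

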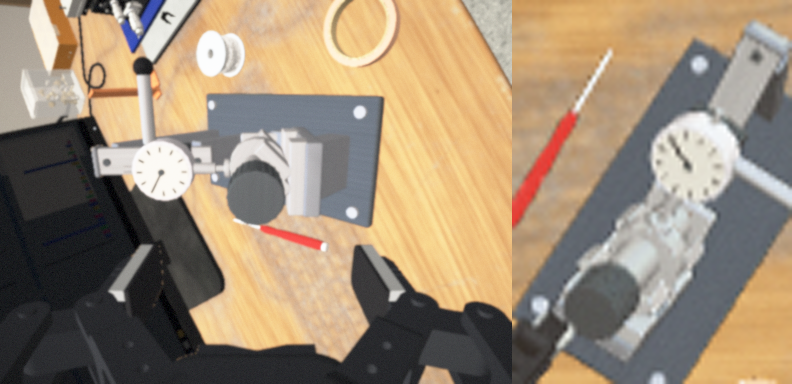

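Two opposed views put the knob at (0.458, 0.246, 0.142), with the lateral camera bias averaged out. I'll insert along the axis and close gently.

Emit:
{"fn": "apply_moves", "kwargs": {"rows": [{"xyz": [1, -1, 30], "turn": [0, 0, -0.01], "grip": 1}, {"xyz": [1, -1, 55], "turn": [0, 0, -0.01], "grip": 1}, {"xyz": [1, -1, 75], "turn": [0, 0, -0.01], "grip": 1}, {"xyz": [1, -1, 90], "turn": [0, 0, -0.01], "grip": 1}, {"xyz": [1, -1, 100], "turn": [0, 0, -0.01], "grip": 1}, {"xyz": [1, -1, 104], "turn": [0, 0, -0.01], "grip": 1}, {"xyz": [1, -1, 104], "turn": [0, 0, -0.01], "grip": 1}]}}

```text
clock: 9.23
tcp_pos: [0.4678, 0.2388, 0.1264]
orientation: [0.168, -0.446, 0.82, -0.316]
wrist_force: [0.7, 0.5, -0.5]
finger_gap: 0.0855
grip_force: 0.0
```

Emit:
{"fn": "apply_moves", "kwargs": {"rows": [{"xyz": [0, 0, 0], "turn": [0, 0, 0], "grip": 0.3}, {"xyz": [0, 0, 0], "turn": [0, 0, 0], "grip": 0.3}, {"xyz": [0, 0, 0], "turn": [0, 0, 0], "grip": 0.3}, {"xyz": [0, 0, 0], "turn": [0, 0, 0], "grip": 0.3}, {"xyz": [0, 0, 0], "turn": [0, 0, 0], "grip": 0.3}, {"xyz": [0, 0, 0], "turn": [0, 0, 0], "grip": 0.3}], "force": 25}}

```text
clock: 9.73
tcp_pos: [0.4684, 0.2401, 0.1285]
orientation: [0.17, -0.447, 0.819, -0.317]
wrist_force: [-1.9, -0.6, 6.4]
finger_gap: 0.0396
grip_force: 25.5
```

```bash
python3 - <<'E'
from h import *
s=env.get_state(); c,yaw,X,Y,A=frame(); U=np.cross(Y,A); p=s['tcp_pos']; f=s['wrist_force']
print(s['clock'],p,s['finger_gap'],s['grip_force'],'tyu',(p-c)@A,(p-c)@Y,(p-c)@U,'f AYU',f@A,f@Y,f@U,s['ft_torque'],s['joint_pos'])
E
```

```text
9.7333 [0.46837792 0.2401326  0.12846905] 0.03957367636195338 25.47238290309906 tyu 0.14667510395516503 0.004609762454166555 0.02905731526579825 f AYU 5.590936453932129 -1.5585225867078738 3.286772589542742 [-0.14866073  0.06370822 -0.27029755] [ 0.68837001  0.18076583 -0.6238099   0.50165024 -0.69437923 -0.40641996]
```

Emit:
{"fn": "apply_moves", "kwargs": {"rows": [{"xyz": [0, 0, 0], "turn": [0, 0, 0.1], "grip": 0.3}, {"xyz": [0, 0, 0], "turn": [0, 0, 0.2], "grip": 0.3}, {"xyz": [0, 0, 0], "turn": [0, 0, 0.3], "grip": 0.3}, {"xyz": [0, 0, 0], "turn": [0, 0, 0.4], "grip": 0.3}, {"xyz": [0, 0, 0], "turn": [0, 0, 0.5], "grip": 0.3}, {"xyz": [0, 0, 0], "turn": [0, 0, 0.6], "grip": 0.3}, {"xyz": [0, 0, 0], "turn": [0, 0, 0.7], "grip": 0.3}, {"xyz": [0, 0, 0], "turn": [0, 0, 0.8], "grip": 0.3}, {"xyz": [0, 0, 0], "turn": [0, 0, 0.8], "grip": 0.3}]}}

```text
clock: 10.48
tcp_pos: [0.4689, 0.2392, 0.1293]
orientation: [0.281, -0.09, 0.928, -0.226]
wrist_force: [-0.7, -4.4, 8.6]
finger_gap: 0.039
grip_force: 25.6
```

```bash
cat >> h.py <<'E'
def warp(d,C,S=400,half=.032):
    # rectified view of the dial plane (normal A) round C: right = -U x.. image up = +U, right = -Y
    c,yaw,X,Y,A=frame(); U=np.cross(Y,A); g=np.linspace(-half,half,S)
    m=np.array([[proj(d,C-Y*a-U*b) for a in g[::10]] for b in g[::10]],np.float32)
    m=cv2.resize(m,(S,S)) 
    return cv2.remap(d['color'],m[...,0].copy(),m[...,1].copy(),cv2.INTER_CUBIC)
def needle(d,near=None,r=.035):
    """needle angle deg, clockwise seen along -A, from dial-plane rays"""
    c,yaw,X,Y,A=frame(); U=np.cross(Y,A); P=cloud(d); t=(P-c)@A; y=(P-c)@Y; u=(P-c)@U
    Z=d['color'].astype(int); w=(Z.min(2)>150)&(Z.max(2)-Z.min(2)<60)
    g=(np.linalg.norm(P-near,axis=-1)<r)
    m=(g&w&~np.isnan(t)).astype(np.uint8); m=cv2.morphologyEx(m,cv2.MORPH_CLOSE,np.ones((5,5)))
    n,l,st,ce=cv2.connectedComponentsWithStats(m)
    if n<2: print('no dial'); return
    k=1+st[1:,4].argmax(); f=l==k; tf=np.percentile(t[f],85); f&=abs(t-tf)<.006
    cn=max(cv2.findContours(f.astype(np.uint8),cv2.RETR_EXTERNAL,cv2.CHAIN_APPROX_NONE)[0],key=len); e=cv2.fitEllipse(cv2.convexHull(cn))
    T=np.linalg.inv(d['view']); o=T[:3,3]
    def pl(a,b):
        D=T[:3,:3]@ray(d,a,b); return o+D*((tf-(o-c)@A)/(D@A))
    C=pl(*e[0]); W=warp(d,C); gr=255-W.min(2).astype(float)
    yy,xx=np.mgrid[:400,:400]-199.5; rr=np.hypot(xx,yy)*.064/400; th=np.arctan2(xx,-yy)
    gr=np.clip(gr-np.percentile(gr[rr<.014],40)-15,0,None)*((rr>.004)&(rr<.0135))
    b=np.degrees(th)%360; prof=np.array([gr[np.abs((b-q+180)%360-180)<6].sum() for q in range(360)]); q=prof.argmax()
    dd=(b-q+180)%360-180; a=q+(gr*dd)[abs(dd)<14].sum()/gr[abs(dd)<14].sum()
    print('ellipse',e,'C tyu',np.array([(C-c)@A,(C-c)@Y,(C-c)@U]).round(4),'needle %.1f'%(a%360),'peak/2nd %.2f'%(prof[q]/max(1,prof[np.abs((np.arange(360)-q+180)%360-180)>30].max())))
    return a%360,W
E
python3 - <<'E'
from h import *
d=cam('wrist'); t=cam('top'); s=cam('scene'); st=env.get_state(); print(st['clock'],st['joint_pos'][5],st['wrist_force'],st['finger_gap'],st['grip_force'])
c,yaw,X,Y,A=frame(); D=np.array([.545,.19,.165]); print('dial px',proj(d,D),proj(t,D),proj(s,D))
Ws=[]
for n in('topA','top','scene','wrist'):
    try: r=needle(load(n),D); Ws.append(r[1])
    except Exception as ex: print(n,'fail',repr(ex)[:80]); Ws.append(np.zeros((400,400,3),np.uint8))
cv2.imwrite('pics/dials.png',cv2.resize(np.vstack([np.hstack(Ws[:2]),np.hstack(Ws[2:])]),(600,600)))
E
```

```text
10.6333 0.3937605777899718 [-0.71518677 -3.98397526  9.16725595] 0.039031232802448655 25.62320441007614
dial px [158.29122099 312.11619121] [252.94622687 189.60955256] [244.33513345 171.24180092]
ellipse ((254.5963897705078, 189.8224334716797), (18.40695571899414, 21.893617630004883), 119.5916519165039) C tyu [0.1066 0.0011 0.1199] needle 269.5 peak/2nd 1.66
ellipse ((254.29307556152344, 189.90252685546875), (18.036256790161133, 21.129899978637695), 133.20892333984375) C tyu [0.1069 0.0016 0.1194] needle 239.8 peak/2nd 1.52
scene fail ValueError('max() iterable argument is empty')
wrist fail ValueError('max() iterable argument is empty')
```

View pics/dials.png

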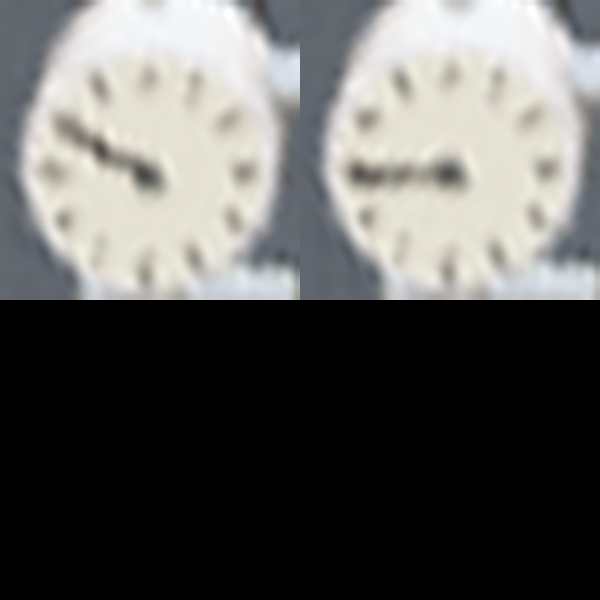

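The rectified dial (top camera) shows the hub at tile position (148,172). The needle was at about 299° before and is at about 270° now, so a +46° turn took the reading from about 3.4 mm down to 2.2 mm, near the low spot. The high spot should be about -171° from here. I'll go halfway first and check.

Emit:
{"fn": "apply_moves", "kwargs": {"rows": [{"xyz": [0, 0, 0], "turn": [0, 0, -0.12], "grip": 0.3}, {"xyz": [0, 0, 0], "turn": [0, 0, -0.24], "grip": 0.3}, {"xyz": [0, 0, 0], "turn": [0, 0, -0.36], "grip": 0.3}, {"xyz": [0, 0, 0], "turn": [0, 0, -0.48], "grip": 0.3}, {"xyz": [0, 0, 0], "turn": [0, 0, -0.6], "grip": 0.3}, {"xyz": [0, 0, 0], "turn": [0, 0, -0.72], "grip": 0.3}, {"xyz": [0, 0, 0], "turn": [0, 0, -0.84], "grip": 0.3}, {"xyz": [0, 0, 0], "turn": [0, 0, -0.96], "grip": 0.3}, {"xyz": [0, 0, 0], "turn": [0, 0, -1.08], "grip": 0.3}, {"xyz": [0, 0, 0], "turn": [0, 0, -1.2], "grip": 0.3}, {"xyz": [0, 0, 0], "turn": [0, 0, -1.3], "grip": 0.3}, {"xyz": [0, 0, 0], "turn": [0, 0, -1.3], "grip": 0.3}]}}

```text
clock: 11.63
tcp_pos: [0.4676, 0.2402, 0.1278]
orientation: [0.085, -0.638, 0.682, -0.348]
wrist_force: [-2.8, 1.0, 5.5]
finger_gap: 0.0393
grip_force: 25.7
```

```bash
cat >> h.py <<'E'
def needle2(d,tyu=(.1067,.0018,.1148)):
    c,yaw,X,Y,A=frame(); U=np.cross(Y,A); W=warp(d,c+tyu[0]*A+tyu[1]*Y+tyu[2]*U)
    gr=255-W.min(2).astype(float); yy,xx=np.mgrid[:400,:400]-199.5; rr=np.hypot(xx,yy)*.064/400; b=np.degrees(np.arctan2(xx,-yy))%360
    gr=np.clip(gr-np.percentile(gr[rr<.014],40)-15,0,None)*((rr>.004)&(rr<.0145))
    prof=np.array([gr[np.abs((b-q+180)%360-180)<6].sum() for q in range(360)]); q=prof.argmax()
    dd=(b-q+180)%360-180; k=abs(dd)<14; a=(q+(gr*dd)[k].sum()/gr[k].sum())%360
    return a,prof[q]/max(1,prof[np.abs((np.arange(360)-q+180)%360-180)>30].max())
E
python3 - <<'E'
from h import *
t0=load('top'); print(needle2(load('topA')),needle2(t0)); t=cam('top'); np.savez('/tmp/topC.npz',**t); print(needle2(t))
st=env.get_state(); c,yaw,X,Y,A=frame(); U=np.cross(Y,A); R0=Rq(st['orientation']); x=R0.apply([1,0,0])
print(st['clock'],st['joint_pos'],[round(float(st['wrist_force']@v),1) for v in(A,Y,U)],st['finger_gap'],'roll',np.degrees(np.arctan2(x@U,x@Y)))
E
```

```text
(np.float64(297.75602203757614), np.float64(30.772789738891433)) (np.float64(264.694215602004), np.float64(17.671355060034305))
(np.float64(339.942629946377), np.float64(24.244805781391147))
11.6833 [ 0.68883443  0.18083708 -0.62446759  0.50218786 -0.69300393 -0.90767146] [6.8, -0.1, 1.0] 0.03942581840446989 roll 150.96884168120627
```

Emit:
{"fn": "apply_moves", "kwargs": {"rows": [{"xyz": [0, 0, 0], "turn": [0, 0, -0.12], "grip": 0.3}, {"xyz": [0, 0, 0], "turn": [0, 0, -0.24], "grip": 0.3}, {"xyz": [0, 0, 0], "turn": [0, 0, -0.36], "grip": 0.3}, {"xyz": [0, 0, 0], "turn": [0, 0, -0.48], "grip": 0.3}, {"xyz": [0, 0, 0], "turn": [0, 0, -0.6], "grip": 0.3}, {"xyz": [0, 0, 0], "turn": [0, 0, -0.72], "grip": 0.3}, {"xyz": [0, 0, 0], "turn": [0, 0, -0.84], "grip": 0.3}, {"xyz": [0, 0, 0], "turn": [0, 0, -0.96], "grip": 0.3}, {"xyz": [0, 0, 0], "turn": [0, 0, -1.07], "grip": 0.3}, {"xyz": [0, 0, 0], "turn": [0, 0, -1.07], "grip": 0.3}]}}

```text
clock: 12.52
tcp_pos: [0.4666, 0.2394, 0.1274]
orientation: [0.105, 0.896, -0.261, 0.343]
wrist_force: [-9.4, -0.9, 8.9]
finger_gap: 0.0396
grip_force: 26.2
```

```bash
cat > rd.py <<'E'
from h import *
t=cam('top'); st=env.get_state(); c,yaw,X,Y,A=frame(); U=np.cross(Y,A); x=Rq(st['orientation']).apply([1,0,0])
np.savez('/tmp/top_%d.npz'%int(st['clock']*10),**t)
print(needle2(t),st['clock'],st['joint_pos'].round(3),[round(float(st['wrist_force']@v),1) for v in(A,Y,U)],st['finger_gap'],'roll',np.degrees(np.arctan2(x@U,x@Y)))
E
python3 rd.py
```

```text
(np.float64(59.81577255632689), np.float64(19.1580615942029)) 12.5667 [ 0.689  0.18  -0.626  0.504 -0.693 -1.978] [11.3, -5.0, 0.4] 0.03956286074925721 roll 89.54731815828524
```

Emit:
{"fn": "apply_moves", "kwargs": {"rows": [{"xyz": [0, 0, 0], "turn": [0, 0, -0.12], "grip": 0.3}, {"xyz": [0, 0, 0], "turn": [0, 0, -0.24], "grip": 0.3}, {"xyz": [0, 0, 0], "turn": [0, 0, -0.36], "grip": 0.3}, {"xyz": [0, 0, 0], "turn": [0, 0, -0.48], "grip": 0.3}, {"xyz": [0, 0, 0], "turn": [0, 0, -0.52], "grip": 0.3}, {"xyz": [0, 0, 0], "turn": [0, 0, -0.52], "grip": 0.3}]}}

```text
clock: 13.07
tcp_pos: [0.4672, 0.2389, 0.1281]
orientation: [0.19, 0.933, -0.023, 0.305]
wrist_force: [-6.5, -3.1, 9.0]
finger_gap: 0.0397
grip_force: 26.1
```

```bash
python3 rd.py
```

```text
(np.float64(85.17421786631422), np.float64(10.284588096176586)) 13.1167 [ 0.688  0.18  -0.625  0.504 -0.695 -2.497] [11.3, -7.1, 3.1] 0.039721593577345435 roll 59.85131654361395
```

Emit:
{"fn": "apply_moves", "kwargs": {"rows": [{"xyz": [0, 0, 0], "turn": [0, 0, -0.12], "grip": 0.3}, {"xyz": [0, 0, 0], "turn": [0, 0, -0.24], "grip": 0.3}, {"xyz": [0, 0, 0], "turn": [0, 0, -0.36], "grip": 0.3}, {"xyz": [0, 0, 0], "turn": [0, 0, -0.46], "grip": 0.3}, {"xyz": [0, 0, 0], "turn": [0, 0, -0.46], "grip": 0.3}]}}

```text
clock: 13.53
tcp_pos: [0.4675, 0.2384, 0.1286]
orientation: [0.256, 0.913, 0.191, 0.254]
wrist_force: [-7.4, -3.5, 11.4]
finger_gap: 0.0396
grip_force: 26.2
```

```bash
python3 rd.py
```

```text
(np.float64(89.97145222760497), np.float64(14.361047835990888)) 13.5833 [ 0.688  0.18  -0.625  0.504 -0.697 -2.957] [10.4, -7.9, 5.1] 0.039382336637157775 roll 33.48231385289308
```

```bash
python3 - <<'E'
import numpy as np
from scipy.optimize import least_squares as L
r=np.radians([179.6,225.4,151,89.5,59.85,33.5]); n=np.array([297.8,264.7,339.9,419.8,445.2,450.])
for fa in(0,1):
    s=L(lambda p:p[0]+(80.5 if fa else p[1])*np.cos(r-p[2])-n,[360,80,.7]); print(s.x[:2],np.degrees(s.x[2])%360,s.fun.round(1))
E
```

```text
[358.02309706  90.60547727] 46.95781690308008 [-1.2  2.8 -3.9  5.   1.1 -3.9]
[360.84345811  70.26324271] 44.248532200982226 [  5.8  15.7  -2.3  -2.3  -6.8 -10.1]
```

Held readings fit a sine with its peak near roll 46°, with a few degrees of residual. To tighten this, I'll release here, read settled, regrip in place half a turn back, and compare symmetric points at ±60° about the estimated peak.

Emit:
{"fn": "apply_moves", "kwargs": {"rows": [{"xyz": [0, 0, 0], "turn": [0, 0, 0], "grip": 0.8}, {"xyz": [0, 0, 0], "turn": [0, 0, 0], "grip": 0.8}, {"xyz": [0, 0, 0], "turn": [0, 0, 0], "grip": 0.8}, {"xyz": [0, 0, 0], "turn": [0, 0, 0], "grip": 0.8}, {"xyz": [0, 0, 0], "turn": [0, 0, 0], "grip": 0.8}]}}

```text
clock: 14.0
tcp_pos: [0.4677, 0.2399, 0.1269]
orientation: [0.253, 0.914, 0.189, 0.254]
wrist_force: [0.3, 0.8, 1.0]
finger_gap: 0.0683
grip_force: 0.0
```

```bash
python3 rd.py
```

```text
(np.float64(62.19424380461961), np.float64(19.760839799178456)) 14.05 [ 0.688  0.182 -0.625  0.501 -0.693 -2.957] [-0.0, 0.8, 0.1] 0.06825068407152596 roll 33.56421388459484
```

Emit:
{"fn": "apply_moves", "kwargs": {"rows": [{"xyz": [0, 0, 0], "turn": [0, 0, 0.12], "grip": 0.8}, {"xyz": [0, 0, 0], "turn": [0, 0, 0.24], "grip": 0.8}, {"xyz": [0, 0, 0], "turn": [0, 0, 0.36], "grip": 0.8}, {"xyz": [0, 0, 0], "turn": [0, 0, 0.48], "grip": 0.8}, {"xyz": [0, 0, 0], "turn": [0, 0, 0.6], "grip": 0.8}, {"xyz": [0, 0, 0], "turn": [0, 0, 0.72], "grip": 0.8}, {"xyz": [0, 0, 0], "turn": [0, 0, 0.84], "grip": 0.8}, {"xyz": [0, 0, 0], "turn": [0, 0, 0.96], "grip": 0.8}, {"xyz": [0, 0, 0], "turn": [0, 0, 1.08], "grip": 0.8}, {"xyz": [0, 0, 0], "turn": [0, 0, 1.2], "grip": 0.8}, {"xyz": [0, 0, 0], "turn": [0, 0, 1.32], "grip": 0.8}, {"xyz": [0, 0, 0], "turn": [0, 0, 1.44], "grip": 0.8}]}}

```text
clock: 15.05
tcp_pos: [0.4677, 0.2398, 0.1269]
orientation: [0.022, 0.811, -0.463, 0.358]
wrist_force: [-0.6, 0.2, -0.4]
finger_gap: 0.0682
grip_force: 0.0
```

Emit:
{"fn": "apply_moves", "kwargs": {"rows": [{"xyz": [0, 0, 0], "turn": [0, 0, 0.12], "grip": 0.8}, {"xyz": [0, 0, 0], "turn": [0, 0, 0.24], "grip": 0.8}, {"xyz": [0, 0, 0], "turn": [0, 0, 0.36], "grip": 0.8}, {"xyz": [0, 0, 0], "turn": [0, 0, 0.48], "grip": 0.8}, {"xyz": [0, 0, 0], "turn": [0, 0, 0.6], "grip": 0.8}, {"xyz": [0, 0, 0], "turn": [0, 0, 0.72], "grip": 0.8}, {"xyz": [0, 0, 0], "turn": [0, 0, 0.84], "grip": 0.8}, {"xyz": [0, 0, 0], "turn": [0, 0, 0.96], "grip": 0.8}, {"xyz": [0, 0, 0], "turn": [0, 0, 1.08], "grip": 0.8}, {"xyz": [0, 0, 0], "turn": [0, 0, 1.2], "grip": 0.8}, {"xyz": [0, 0, 0], "turn": [0, 0, 1.32], "grip": 0.8}, {"xyz": [0, 0, 0], "turn": [0, 0, 1.44], "grip": 0.8}]}}

```text
clock: 16.05
tcp_pos: [0.4678, 0.2397, 0.1269]
orientation: [0.219, -0.304, 0.883, -0.283]
wrist_force: [-0.3, -0.4, 0.3]
finger_gap: 0.0683
grip_force: 0.0
```

Emit:
{"fn": "apply_moves", "kwargs": {"rows": [{"xyz": [0, 0, 0], "turn": [0, 0, 0], "grip": 0.3}, {"xyz": [0, 0, 0], "turn": [0, 0, 0], "grip": 0.3}, {"xyz": [0, 0, 0], "turn": [0, 0, 0], "grip": 0.3}, {"xyz": [0, 0, 0], "turn": [0, 0, 0], "grip": 0.3}, {"xyz": [0, 0, 0], "turn": [0, 0, 0], "grip": 0.3}]}}

```text
clock: 16.47
tcp_pos: [0.4684, 0.2391, 0.1281]
orientation: [0.219, -0.307, 0.881, -0.285]
wrist_force: [-0.7, -2.8, 5.3]
finger_gap: 0.0393
grip_force: 25.5
```

```bash
python3 rd.py
```

```text
(np.float64(62.43825423981866), np.float64(17.599334600760457)) 16.5167 [ 0.687  0.181 -0.624  0.502 -0.695 -0.079] [2.0, -3.3, 4.6] 0.039456743812108896 roll -161.48554598676716
```

Emit:
{"fn": "apply_moves", "kwargs": {"rows": [{"xyz": [0, 0, 0], "turn": [0, 0, -0.12], "grip": 0.3}, {"xyz": [0, 0, 0], "turn": [0, 0, -0.24], "grip": 0.3}, {"xyz": [0, 0, 0], "turn": [0, 0, -0.36], "grip": 0.3}, {"xyz": [0, 0, 0], "turn": [0, 0, -0.48], "grip": 0.3}, {"xyz": [0, 0, 0], "turn": [0, 0, -0.6], "grip": 0.3}, {"xyz": [0, 0, 0], "turn": [0, 0, -0.72], "grip": 0.3}, {"xyz": [0, 0, 0], "turn": [0, 0, -0.83], "grip": 0.3}, {"xyz": [0, 0, 0], "turn": [0, 0, -0.83], "grip": 0.3}]}}

```text
clock: 17.18
tcp_pos: [0.4678, 0.2394, 0.1274]
orientation: [0.085, -0.638, 0.682, -0.349]
wrist_force: [-0.2, -1.2, 2.7]
finger_gap: 0.0393
grip_force: 25.4
```

```bash
python3 rd.py
```

```text
(np.float64(9.699634225583734), np.float64(24.34922178988327)) 17.2333 [ 0.688  0.182 -0.625  0.502 -0.694 -0.906] [3.4, -2.2, 3.1] 0.03961957622150273 roll 151.05954074899665
```

Gripping was lifting the spindle: at the same turn it read 90° held and 62° settled. So only settled readings count. I'll release and read here, then do the same at the mirror point.

Emit:
{"fn": "apply_moves", "kwargs": {"rows": [{"xyz": [0, 0, 0], "turn": [0, 0, 0], "grip": 0.8}, {"xyz": [0, 0, 0], "turn": [0, 0, 0], "grip": 0.8}, {"xyz": [0, 0, 0], "turn": [0, 0, 0], "grip": 0.8}, {"xyz": [0, 0, 0], "turn": [0, 0, 0], "grip": 0.8}, {"xyz": [0, 0, 0], "turn": [0, 0, 0], "grip": 0.8}]}}

```text
clock: 17.65
tcp_pos: [0.4677, 0.2398, 0.1268]
orientation: [0.086, -0.636, 0.683, -0.348]
wrist_force: [-0.4, 0.2, 0.8]
finger_gap: 0.0684
grip_force: 0.0
```

```bash
python3 rd.py
```

```text
(np.float64(9.631763072012614), np.float64(24.703869047619047)) 17.7 [ 0.688  0.182 -0.625  0.501 -0.692 -0.906] [0.1, 0.0, 0.0] 0.0682801586588516 roll 151.0457175150343
```

Emit:
{"fn": "apply_moves", "kwargs": {"rows": [{"xyz": [0, 0, 0], "turn": [0, 0, 0], "grip": 0.3}, {"xyz": [0, 0, 0], "turn": [0, 0, 0], "grip": 0.3}, {"xyz": [0, 0, 0], "turn": [0, 0, 0], "grip": 0.3}, {"xyz": [0, 0, 0], "turn": [0, 0, 0], "grip": 0.3}, {"xyz": [0, 0, 0], "turn": [0, 0, 0], "grip": 0.3}]}}

```text
clock: 18.12
tcp_pos: [0.4679, 0.2398, 0.1273]
orientation: [0.086, -0.636, 0.683, -0.348]
wrist_force: [-0.1, -0.7, 2.1]
finger_gap: 0.0394
grip_force: 25.1
```

Emit:
{"fn": "apply_moves", "kwargs": {"rows": [{"xyz": [0, 0, 0], "turn": [0, 0, 0.12], "grip": 0.3}, {"xyz": [0, 0, 0], "turn": [0, 0, 0.24], "grip": 0.3}, {"xyz": [0, 0, 0], "turn": [0, 0, 0.36], "grip": 0.3}, {"xyz": [0, 0, 0], "turn": [0, 0, 0.48], "grip": 0.3}, {"xyz": [0, 0, 0], "turn": [0, 0, 0.6], "grip": 0.3}, {"xyz": [0, 0, 0], "turn": [0, 0, 0.72], "grip": 0.3}, {"xyz": [0, 0, 0], "turn": [0, 0, 0.84], "grip": 0.3}, {"xyz": [0, 0, 0], "turn": [0, 0, 0.96], "grip": 0.3}, {"xyz": [0, 0, 0], "turn": [0, 0, 1.08], "grip": 0.3}, {"xyz": [0, 0, 0], "turn": [0, 0, 1.2], "grip": 0.3}, {"xyz": [0, 0, 0], "turn": [0, 0, 1.2], "grip": 0.3}]}}

```text
clock: 19.03
tcp_pos: [0.4691, 0.239, 0.1286]
orientation: [0.269, -0.136, 0.923, -0.239]
wrist_force: [2.8, -4.1, 3.9]
finger_gap: 0.0394
grip_force: 25.3
```

Emit:
{"fn": "apply_moves", "kwargs": {"rows": [{"xyz": [0, 0, 0], "turn": [0, 0, 0.12], "grip": 0.3}, {"xyz": [0, 0, 0], "turn": [0, 0, 0.24], "grip": 0.3}, {"xyz": [0, 0, 0], "turn": [0, 0, 0.36], "grip": 0.3}, {"xyz": [0, 0, 0], "turn": [0, 0, 0.48], "grip": 0.3}, {"xyz": [0, 0, 0], "turn": [0, 0, 0.6], "grip": 0.3}, {"xyz": [0, 0, 0], "turn": [0, 0, 0.72], "grip": 0.3}, {"xyz": [0, 0, 0], "turn": [0, 0, 0.84], "grip": 0.3}, {"xyz": [0, 0, 0], "turn": [0, 0, 0.96], "grip": 0.3}, {"xyz": [0, 0, 0], "turn": [0, 0, 1.08], "grip": 0.3}, {"xyz": [0, 0, 0], "turn": [0, 0, 1.2], "grip": 0.3}, {"xyz": [0, 0, 0], "turn": [0, 0, 1.2], "grip": 0.3}]}}

```text
clock: 19.95
tcp_pos: [0.4684, 0.2374, 0.1289]
orientation: [0.358, 0.409, 0.838, -0.047]
wrist_force: [-1.7, -7.4, 9.1]
finger_gap: 0.0397
grip_force: 25.8
```

```bash
python3 rd.py
```

```text
(np.float64(23.2213156601828), np.float64(18.361855670103093)) 20.0 [ 0.686  0.18  -0.625  0.503 -0.699  1.495] [5.0, -7.8, 8.9] 0.03948767251601507 roll -71.31532807788363
```

Emit:
{"fn": "apply_moves", "kwargs": {"rows": [{"xyz": [0, 0, 0], "turn": [0, 0, 0], "grip": 0.8}, {"xyz": [0, 0, 0], "turn": [0, 0, 0], "grip": 0.8}, {"xyz": [0, 0, 0], "turn": [0, 0, 0], "grip": 0.8}, {"xyz": [0, 0, 0], "turn": [0, 0, 0], "grip": 0.8}, {"xyz": [0, 0, 0], "turn": [0, 0, 0], "grip": 0.8}]}}

```text
clock: 20.42
tcp_pos: [0.4677, 0.2399, 0.1268]
orientation: [0.355, 0.406, 0.841, -0.046]
wrist_force: [0.7, 0.7, -0.2]
finger_gap: 0.0681
grip_force: 0.0
```

```bash
python3 rd.py
```

```text
(np.float64(23.165080408178866), np.float64(16.705641492265695)) 20.4667 [ 0.688  0.182 -0.625  0.501 -0.693  1.493] [0.3, -0.0, 1.2] 0.06866360297441196 roll -71.47209294977525
```

The settled readings at the mirror points are 9.6° and 23.2°, 137.5° apart. They fit the stated sine with the peak 63.5° (1.11 rad) back from here.

Emit:
{"fn": "apply_moves", "kwargs": {"rows": [{"xyz": [0, 0, 0], "turn": [0, 0, 0], "grip": 0.3}, {"xyz": [0, 0, 0], "turn": [0, 0, 0], "grip": 0.3}, {"xyz": [0, 0, 0], "turn": [0, 0, 0], "grip": 0.3}, {"xyz": [0, 0, 0], "turn": [0, 0, 0], "grip": 0.3}, {"xyz": [0, 0, 0], "turn": [0, 0, 0], "grip": 0.3}]}}

```text
clock: 20.88
tcp_pos: [0.4673, 0.2395, 0.1269]
orientation: [0.355, 0.406, 0.841, -0.047]
wrist_force: [-3.2, -0.4, 2.5]
finger_gap: 0.0394
grip_force: 24.8
```

Emit:
{"fn": "apply_moves", "kwargs": {"rows": [{"xyz": [0, 0, 0], "turn": [0, 0, -0.12], "grip": 0.3}, {"xyz": [0, 0, 0], "turn": [0, 0, -0.24], "grip": 0.3}, {"xyz": [0, 0, 0], "turn": [0, 0, -0.36], "grip": 0.3}, {"xyz": [0, 0, 0], "turn": [0, 0, -0.48], "grip": 0.3}, {"xyz": [0, 0, 0], "turn": [0, 0, -0.6], "grip": 0.3}, {"xyz": [0, 0, 0], "turn": [0, 0, -0.72], "grip": 0.3}, {"xyz": [0, 0, 0], "turn": [0, 0, -0.84], "grip": 0.3}, {"xyz": [0, 0, 0], "turn": [0, 0, -0.96], "grip": 0.3}, {"xyz": [0, 0, 0], "turn": [0, 0, -1.05], "grip": 0.3}, {"xyz": [0, 0, 0], "turn": [0, 0, -1.11], "grip": 0.3}, {"xyz": [0, 0, 0], "turn": [0, 0, -1.11], "grip": 0.3}]}}

```text
clock: 21.8
tcp_pos: [0.4676, 0.2384, 0.1276]
orientation: [0.277, -0.098, 0.928, -0.228]
wrist_force: [-4.3, -4.2, 5.8]
finger_gap: 0.0394
grip_force: 25.1
```

Emit:
{"fn": "apply_moves", "kwargs": {"rows": [{"xyz": [0, 0, 0], "turn": [0, 0, 0], "grip": 0.8}, {"xyz": [0, 0, 0], "turn": [0, 0, 0], "grip": 0.8}, {"xyz": [0, 0, 0], "turn": [0, 0, 0], "grip": 1}, {"xyz": [0, 0, 0], "turn": [0, 0, 0], "grip": 1}, {"xyz": [0, 0, 0], "turn": [0, 0, 0], "grip": 1}]}}

```text
clock: 22.22
tcp_pos: [0.4679, 0.2399, 0.127]
orientation: [0.278, -0.097, 0.928, -0.227]
wrist_force: [-0.0, 0.5, -0.7]
finger_gap: 0.0857
grip_force: 0.0
```

```bash
python3 rd.py
```

```text
(np.float64(71.29672056635987), np.float64(16.024345429490126)) 22.2667 [ 0.688  0.182 -0.625  0.501 -0.693  0.383] [0.6, 0.1, 0.2] 0.08537469224258883 roll -135.05458268462573
```

Emit:
{"fn": "apply_moves", "kwargs": {"rows": [{"xyz": [0, 0, -10], "turn": [0, 0, 0], "grip": 1}, {"xyz": [0, 0, -30], "turn": [0, 0, 0], "grip": 1}, {"xyz": [0, 0, -60], "turn": [0, 0, 0], "grip": 1}, {"xyz": [0, 0, -95], "turn": [0, 0, 0], "grip": 1}, {"xyz": [0, 0, -110], "turn": [0, 0, 0], "grip": 1}, {"xyz": [0, 0, -110], "turn": [0, 0, 0], "grip": 1}, {"xyz": [0, 0, -110], "turn": [0, 0, 0], "grip": 1}]}}

```text
clock: 22.85
tcp_pos: [0.4064, 0.281, 0.2092]
orientation: [0.278, -0.098, 0.928, -0.226]
wrist_force: [0.4, 0.4, -0.6]
finger_gap: 0.0851
grip_force: 0.0
```

```bash
python3 rd.py; python3 - <<'E'
from h import *
w=cam('wrist'); t=load('top'); c,yaw,X,Y,A=frame(); U=np.cross(Y,A); C=c+.1067*A+.0018*Y+.1148*U
print(knob(w),proj(w,C))
cv2.imwrite('pics/final.png',np.hstack([cv2.resize(w['color'],(512,384)),cv2.resize(warp(t,C),(280,384))]))
E
```

```text
(np.float64(71.21409457871437), np.float64(15.002160760587726)) 22.9 [ 0.847  0.114 -0.466  0.863 -0.724  0.588] [0.1, 0.7, 0.1] 0.08542421660317394 roll -135.0841813547304
face 2463 ((253.44068908691406, 195.7547149658203), (54.237693786621094, 56.218284606933594), 90.38642883300781) knob [0.4562 0.2452 0.1405] tyu [0.1643 0.0022 0.0275]
[0.45615459 0.2451509  0.14053401] [190.38392341 230.87840765]
```

View pics/final.png

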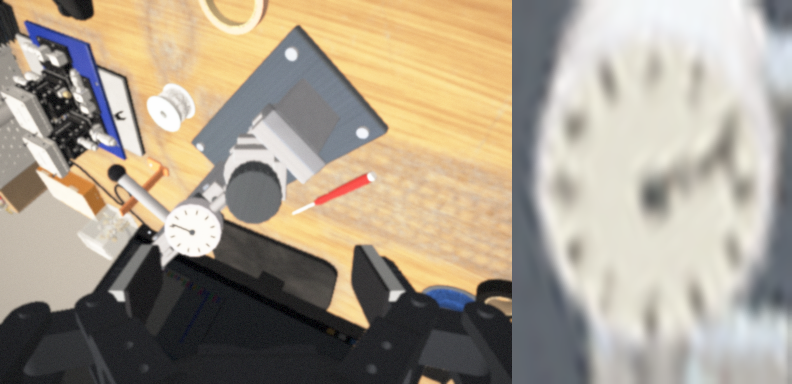

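The final view shows the knob home at t = 0.1643, as before. The settled needle is at about 71°, the largest settled reading of all, and the gripper is clear.

```bash
python3 -c "
from workcell import ticket; print(ticket.hand_in())"
```

```text
the job is handed in; nothing more can be done
None
```

The job is handed in: the indicator is down at its bottom stop, and the spindle lies home in the V-blocks, turned to the collar's high spot to within about 3° by my estimate (needle at the highest settled reading I saw, about 9 mm), with the gripper clear after about 23 s.

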